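Load the full vial case into the autosampler

TASK

One of the three identical white vial cases on the bench is full and clearly heavier; the other two are nearly empty. Lift them to find out which it is, and stand the full one upright in the middle of the autosampler's shallow tray, flat on its floor, with its length along the tray's length. Put any other case you lift back where it stood, so that both end up standing there, and set every case down gently, never dropping it or tipping it over.

Things in the scene. Friction and masses are not known exactly. Their poses are not given: they have to be found in the camera images.
- case_a_mid (a point): One of three identical closed white plastic vial cases, 96 mm long (x), 52 wide (y), 64 high (z), flush sides to grip across the width, blank label on top, upright on the bench. Point: its centre, 32 mm up. One of the three, at random, is full: 0.52 to 0.72 kg; the others, nearly empty, 0.12 to 0.18 kg. This cannot be seen, only felt on lifting. Rigid contents, may rattle 1 mm.
- case_b_mid (a point): One of three identical closed white plastic vial cases, 96 mm long (x), 52 wide (y), 64 high (z), flush sides to grip across the width, blank label on top, upright on the bench. Point: its centre, 32 mm up. One of the three, at random, is full: 0.52 to 0.72 kg; the others, nearly empty, 0.12 to 0.18 kg. This cannot be seen, only felt on lifting. Rigid contents, may rattle 1 mm.
- case_c_mid (a point): One of three identical closed white plastic vial cases, 96 mm long (x), 52 wide (y), 64 high (z), flush sides to grip across the width, blank label on top, upright on the bench. Point: its centre, 32 mm up. One of the three, at random, is full: 0.52 to 0.72 kg; the others, nearly empty, 0.12 to 0.18 kg. This cannot be seen, only felt on lifting. Rigid contents, may rattle 1 mm.
- load_tray: Autosampler's shallow open aluminium tray, fixed, on the robot's left. Outside 134 mm long (x) by 90 (y, pointing to the autosampler) by 14 high; walls and floor 4 thick; inside 126 by 82. Origin: centre of its underside, on the bench; a case standing in it has its centre 36 mm above. The white autosampler's front is 140 mm from the origin along +y, 0.27 m high.
Not all that is in view belongs to the job. Leave any yellow look-alike of the part that bears case_a_mid alone. What is shaped like the part that bears case_b_mid but purple or yellow is not meant.

How it is judged:
By the outcome, as a careful person would: the job done as asked, in the order asked, and still so for the second after the job is handed in, with the robot touching nothing.
It also fails if it takes over 67 s, if anything falls off the work surface, if the arm or the gripper's body presses on something with over 40 N, if the wrist force passes 120 N, or if a joint passes its speed limit or range.

ROBOT

A 6-joint arm with a two-finger parallel gripper is mounted at the origin on the work surface. World frame = base frame: x ahead of the robot, y to its left, z up, the work surface at z = 0. Lengths are in m, angles in rad, forces in N, time in s.
With the tool pointing down it reaches from about 0.275 to 0.85 m from the base axis. Payload 19 kg.
Tool frame: the origin (TCP) lies at the very end of the fingers, on their centre line; the grasp point (between the pads) lies 19 mm behind it (robot.grip_depth is the distance from the TCP to the grasp point, in m); z points along the fingers, y is the direction in which the jaws open and shut (so a half turn about z gives the same grasp; the last joint's range is limited). The gripper opens to 85 mm and grips with 20 to 120 N. Pads are 22 mm wide; open, the fingers measure 114 mm over their backs; the gripper's body (76 mm by 85 mm) begins 54 mm behind the grasp point. The pads swing forward as they close: fully open they stand 13 mm farther back than shut.
Start: joints at [1.006, 0.15, 1.437, -0, 1.554, -0.134], TCP at [0.24, 0.522, 0.231] pointing down, gripper open.
Joint ranges: [-2.8, 2.8], [-0.68, 2.1], [0.12, 2.68], [-1.39, 4.53], [0.16, 2.79], [-2.81, 2.81]. Speed limits (rad/s): [1.89, 1.89, 2.22, 3.01, 3.01, 3.01].

INTERFACE

Orientations are given as a rotation vector (axis times angle).
In Python, from station import robot gives the robot as it stands.
- The arm moves only by the shell command python3 -m creep 'ROWS' [FORCE]. ROWS is JSON, a list of rows, each an object of numbers: "wx", "wy", "wz": the turn, a rotation vector about the tool's x, y, z in degrees; "dx", "dy", "dz": the shift along the tool's x, y, z in m; "hand": the opening in per cent of the stroke, from 0 (shut) to 100 (fully open). A call has 1 to 12 rows; each row is the pose to reach, as a shift and turn from the pose measured when the call began, along the tool's axes at that moment; what a row does not reach only later rows make up. A row lasts 1/12 s, in which the tool goes at most 41.7 mm and 7.16 degrees, less where a joint would pass 70% of its speed; a pose out of reach is approached as far as the arm can. A call with a gripper value outside its range is refused whole. The fingers move at their own pace and stop on an object; FORCE is the grip in N (left out, the last holds). Time passes only in rows, so rows that repeat a pose let the fingers close. It gives the time, the measured TCP pose, the force and the opening at its end, in the units of the state.
- robot.sense(): the state, without advancing time (a new reading comes with each control period).
- robot.snapshot(name): name is "scene" or "side" or "wrist"; returns the picture (480x640x3 uint8, red, green, blue); there is no depth.
- robot.camera_info(name): a dict with "fx", "fy", "cx", "cy" (pixels), "world_to_cam" (4x4, takes a point from world to camera coordinates); the wrist camera has in their place "hand_eye" (4x4, takes a point from camera to tool coordinates, whose origin is the TCP and whose axes are the flange's). Camera axes: x right, y down, z forward; pixel columns grow to the right and rows downward; lengths in m; the calibration is good to about 2 mm. The wrist camera is an equidistant fisheye: a pixel r from the principal point sees the ray r / f radians off the axis. A picture is of the moment at which its call begins: read the wrist's pose just before it. camera_info takes no time and is no camera call.
- robot.finish_job(): hands the job in, once; it reports no verdict.
The state is a dict: "clock": time; "joint_pos": joint angles; "dq": joint speeds; "joint_torque": joint torques, N m; "position": TCP position; "tool_rot": TCP orientation; "contact_force": force on the tool from outside, world axes, zero at the start; "wrist_torque": the same for the moment, N m; "width": finger opening in m.
Only numpy, scipy, OpenCV 4.12 (cv2) and the standard library are available. Lean on these libraries where they do the work, as an engineer would, in place of code of your own. Each camera call takes 0.05 s, during which the arm holds its last target.

## Working session

There is one attempt and no reset: what is moved stays moved. The work goes in short steps, Python scripts to look and compute and a shell command to move; the robot and the scene stay as the last step left them, time stands still between calls to the robot, and variables do not carry over. Pictures are saved under pics/ and viewed, and the job is handed in when it is done.

```bash
ls; mkdir -p pics
python3 - <<'E'
from station import robot
import cv2,numpy as np
s=robot.sense();print(s)
for n in("scene","side","wrist"):
    c=robot.camera_info(n);print(n,{k:np.round(v,4).tolist() for k,v in c.items()})
    cv2.imwrite(f"pics/{n}0.png",robot.snapshot(n)[:,:,::-1])
E
```

```text
pics
{'clock': 0.0, 'joint_pos': array([ 1.00598715e+00,  1.50961550e-01,  1.43802530e+00,  1.26846193e-05,
        1.55378050e+00, -1.34004393e-01]), 'dq': array([ 0.00017393,  0.001468  , -0.0001488 , -0.00042671, -0.00039231,
        0.00130534]), 'joint_torque': array([-3.70781301e-03, -7.13020778e+01, -5.70891881e+01, -4.02157193e-04,
        8.45355447e-03,  7.78826552e-05]), 'position': array([0.24000783, 0.52224954, 0.23069224]), 'tool_rot': array([-6.71397451e-01, -3.06858688e+00,  1.72666817e-03]), 'contact_force': array([ 0.51515432, -0.12045562, -0.31618545]), 'wrist_torque': array([0.02584958, 0.00820569, 0.0321098 ]), 'width': 0.08506916821251546}
scene {'fx': 524.7677, 'fy': 524.7677, 'cx': 333.1022, 'cy': 236.3289, 'world_to_cam': [[0.2575, 0.9663, -0.0076, -0.0111], [0.6021, -0.1666, -0.7809, -0.2015], [-0.7558, 0.1965, -0.6246, 1.5491], [0.0, 0.0, 0.0, 1.0]]}
side {'fx': 576.9301, 'fy': 576.9301, 'cx': 328.9577, 'cy': 234.5303, 'world_to_cam': [[0.6952, -0.7188, 0.0114, -0.3186], [-0.4432, -0.4409, -0.7805, 0.1786], [0.566, 0.5375, -0.6251, 1.1294], [0.0, 0.0, 0.0, 1.0]]}
wrist {'fx': 371.6483, 'fy': 371.6483, 'cx': 312.2794, 'cy': 245.1898, 'hand_eye': [[-0.0002, -0.961, -0.2766, 0.0707], [1.0, -0.0003, 0.0003, 0.0009], [-0.0004, -0.2766, 0.961, -0.1432], [0.0, 0.0, 0.0, 1.0]]}
```

View pics/scene0.png

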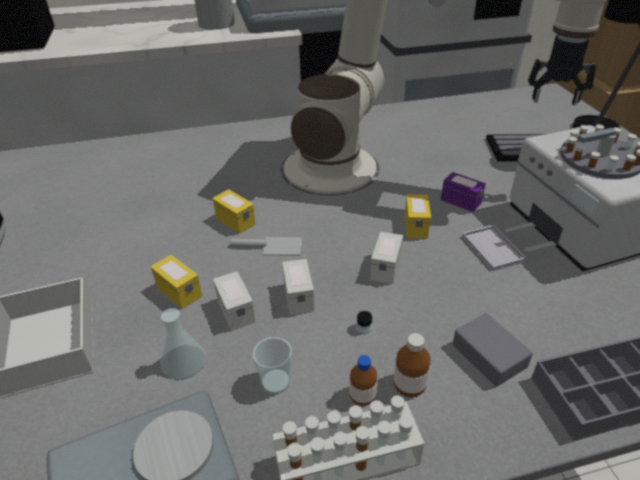

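View pics/side0.png

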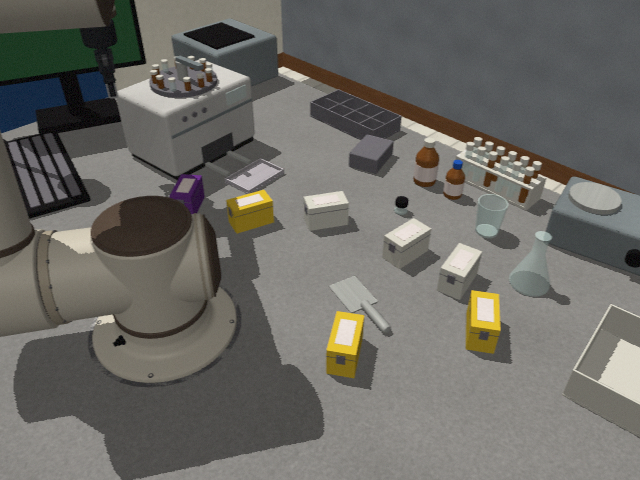

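View pics/wrist0.png

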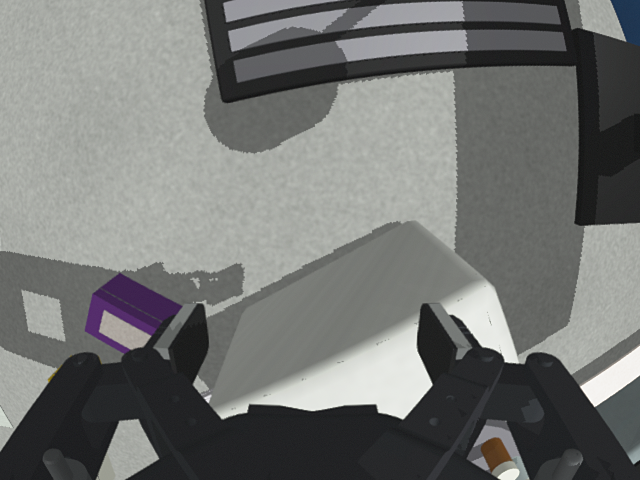

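The three white cases are at scene px (234,299), (298,285) and (386,257). The yellow ones at (234,210), (176,281) and (417,215), and the purple one at (463,191), are look-alikes. The tray is at (492,247), in front of the autosampler. I'll enlarge both views to confirm and to read off the corners.

Run:
```python
import cv2,numpy as np
a=cv2.imread("pics/scene0.png");b=cv2.imread("pics/side0.png")
def crop(im,x,y,w,h,n,k):
    o=cv2.resize(im[y:y+h,x:x+w],None,fx=k,fy=k,interpolation=cv2.INTER_CUBIC)
    for i in range(0,w,10): cv2.line(o,(i*k,0),(i*k,6 if i%50 else 16),(0,0,255),1)
    for i in range(0,h,10): cv2.line(o,(0,i*k),(6 if i%50 else 16,i*k),(0,0,255),1)
    cv2.imwrite(n,o)
crop(a,200,220,200,120,"pics/c1.png",4)
crop(a,400,160,160,120,"pics/c2.png",5)
crop(b,290,170,200,150,"pics/c3.png",4)
crop(b,160,130,160,120,"pics/c4.png",5)
```

```text
(no output)
```

View pics/c1.png

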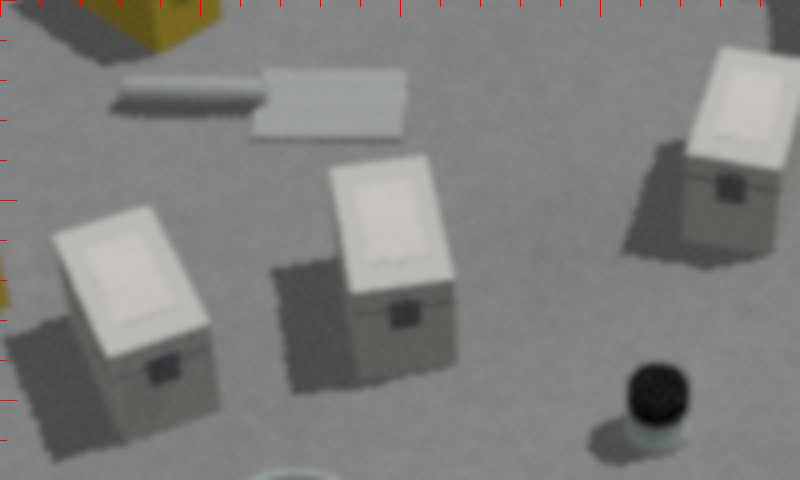

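View pics/c2.png

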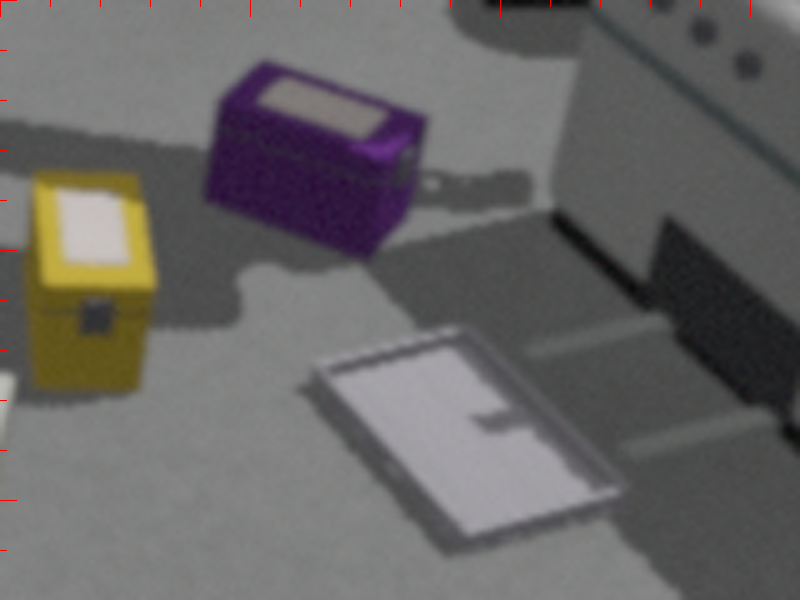

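View pics/c3.png

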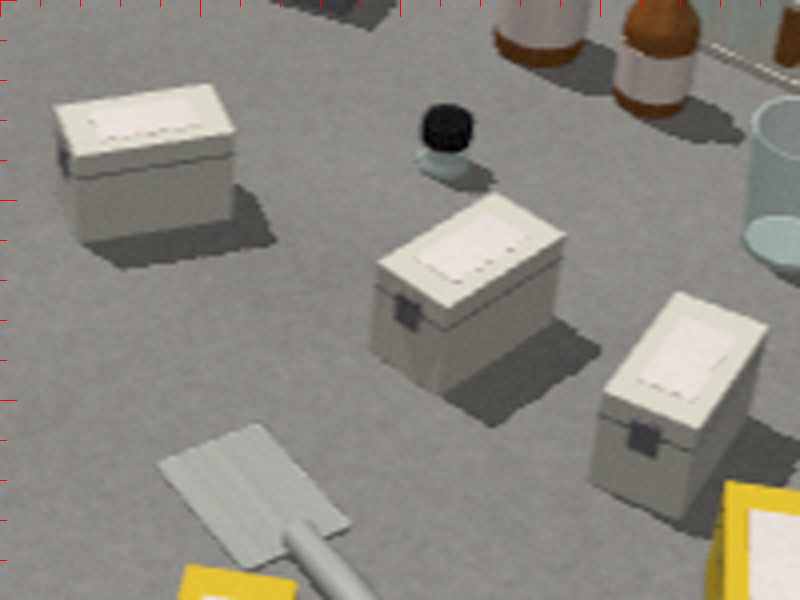

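View pics/c4.png

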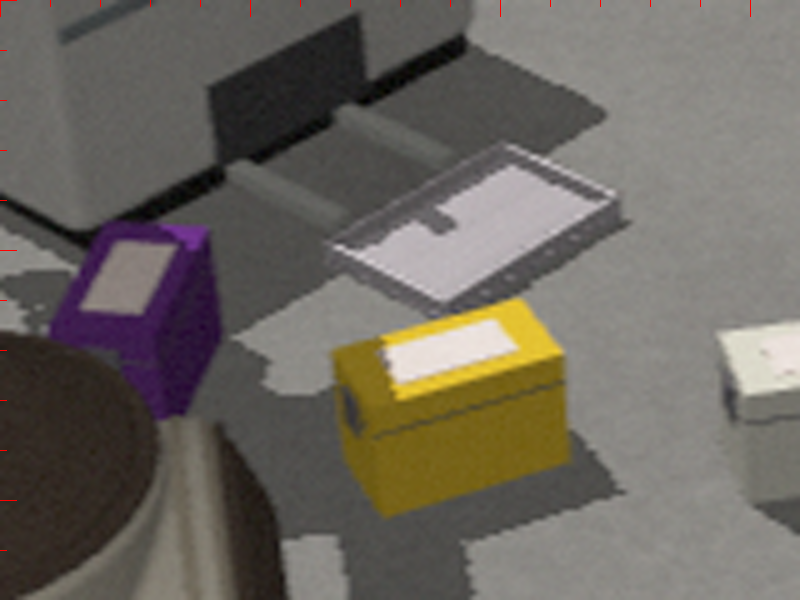

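```bash
cat > h.py <<'E'
import numpy as np
from scipy.optimize import least_squares
from station import robot
CI={n:robot.camera_info(n) for n in("scene","side")}
def proj(n,P):
    c=CI[n];P=np.atleast_2d(P);q=P@np.array(c["world_to_cam"])[:3,:3].T+np.array(c["world_to_cam"])[:3,3]
    return np.c_[c["fx"]*q[:,0]/q[:,2]+c["cx"],c["fy"]*q[:,1]/q[:,2]+c["cy"]]
def box(p,dims,z0=0):
    x,y,t=p;L,W,H=dims;c,s=np.cos(t),np.sin(t);o=[]
    for z in(z0,z0+H):
        for sx,sy in((1,1),(1,-1),(-1,-1),(-1,1)):
            a,b=sx*L/2,sy*W/2;o.append([x+c*a-s*b,y+s*a+c*b,z])
    return np.array(o)
def fit(obs,dims,x0,toponly=False):
    best=None
    for t in np.arange(0,np.pi,np.pi/8):
        def res(p):
            B=box(p,dims)
            if toponly:B=B[4:]
            r=[]
            for n,(top,bot) in obs.items():
                P=proj(n,B)
                for pts,Q in((top,P if toponly else P[4:]),(bot,P[:4])):
                    for q in pts:
                        d=Q-q;r+=list(d[np.argmin((d**2).sum(1))])
            return np.array(r)
        s=least_squares(res,[*x0,t],loss="soft_l1",x_scale=[.1,.1,1],diff_step=1e-5)
        if best is None or s.cost<best.cost:best=s
    return best.x,np.sqrt(np.mean(best.fun**2))
E
cat > f1.py <<'E'
from h import *
A=lambda l:np.array(l)/4+[200,220]
S=lambda l:np.array(l)/4+[290,170]
d=(.096,.052,.064)
cases={"1":{"scene":(A([(53,238),(152,207),(209,322),(108,357)]),A([(128,441),(219,409)])),"side":(S([(607,390),(680,291),(768,327),(697,431)]),S([(591,480),(680,518)]))},
"2":{"scene":(A([(330,170),(428,157),(454,276),(352,293)]),A([(359,381),(457,362)])),"side":(S([(378,265),(494,193),(565,235),(448,306)]),S([(372,350),(435,392),(556,313)]))},
"3":{"scene":(A([(722,47),(782,170),(688,154)]),A([(683,243),(773,255)])),"side":(S([(55,105),(211,84),(234,133),(78,160)]),S([(84,242),(232,220)]))}}
for k,o in cases.items():
    best=min((fit(o,d,x0) for x0 in((.5,0),(.5,.2),(.55,-.1))),key=lambda r:r[1]);print(k,np.round(best[0],4),best[1])
t={"scene":(np.array([(316,372),(460,330),(625,490),(463,543)])/5+[400,160],[]),"side":(np.array([(328,248),(507,146),(619,198),(442,303)])/5+[160,130],[])}
print("tray",min((fit(t,(.134,.09,.014),x0,True) for x0 in((.5,.3),(.4,.4))),key=lambda r:r[1]))
E
python3 f1.py
```

```text
1 [ 0.5062 -0.3344  0.2018] 0.8389364645930597
2 [ 0.5004 -0.1983  3.0745] 0.8568696585331657
3 [0.4613 0.0136 2.6188] 0.5884634117682888
tray (array([0.46532558, 0.27820998, 0.09442693]), np.float64(1.0053617614977588))
```

```bash
cat > p.py <<'E'
import sys,numpy as np
from h import *
from scipy.spatial.transform import Rotation as R
def plan(x,y,z,ang):
    s=robot.sense();R0=R.from_rotvec(s["tool_rot"]).as_matrix();p=np.array(s["position"])
    d=R0.T@(np.array([x,y,z])-p)
    a=np.radians(ang);ty=np.array([np.cos(a),np.sin(a),0]);tz=np.array([0,0,-1.]);T=np.c_[np.cross(ty,tz),ty,tz]
    w=np.degrees(R.from_matrix(R0.T@T).as_rotvec())
    print("to",(x,y,z,ang),"d",np.round(d,4),"w",np.round(w,2))
if __name__=="__main__":
    s=robot.sense();R0=R.from_rotvec(s["tool_rot"]).as_matrix();print("t",round(s["clock"],2),"p",np.round(s["position"],4),"yang",round(np.degrees(np.arctan2(R0[1,1],R0[0,1])),2),"tilt",np.round(R0[:2,2],4),"F",np.round(s["contact_force"],2),"w",round(s["width"],4))
    for a in sys.argv[1:]: plan(*map(float,a.split(",")))
E
python3 - <<'E'
from h import *
from scipy.optimize import fsolve
for px in((510,203),(585,262)):
    print(fsolve(lambda q:proj("scene",[q[0],q[1],0])[0]-px,[.4,.4]))
E
python3 p.py .21,.30,.231,65.3 .4613,.0136,.231,60 .4613,.0136,.13,60; python3 -c "
from station import robot"
```

```text
[0.30299503 0.42011796]
[0.56229823 0.46556679]
t 0.15 p [0.24   0.5223 0.2308] yang 65.32 tilt [-0.0005 -0.0008] F [-0.15 -0.18  1.32] w 0.0851
to (0.21, 0.3, 0.231, 65.3) d [-0.0655 -0.2145  0.    ] w [-0.05 -0.01  0.02]
to (0.4613, 0.0136, 0.231, 60.0) d [-4.135e-01 -3.698e-01  1.000e-04] w [-0.05 -0.    5.32]
to (0.4613, 0.0136, 0.13, 60.0) d [-0.4135 -0.3698  0.1011] w [-0.05 -0.    5.32]
```

```bash
python3 -m creep '[{"dx":0.037,"dy":-0.039},{"dx":0.037,"dy":-0.039},{"dx":0.02,"dy":-0.09},{"dx":0,"dy":-0.13},{"dx":-0.02,"dy":-0.165},{"dx":-0.04,"dy":-0.195},{"dx":-0.056,"dy":-0.218},{"dx":-0.09,"dy":-0.235},{"dx":-0.13,"dy":-0.25},{"dx":-0.165,"dy":-0.265},{"dx":-0.2,"dy":-0.28},{"dx":-0.235,"dy":-0.295}]'; python3 p.py .4613,.0136,.15,60
```

```text
t 0.15 p [0.24   0.5223 0.2308] yang 65.32 tilt [-0.0005 -0.0008] F [-0.15 -0.18  1.32] w 0.0851
to (0.4613, 0.0136, 0.15, 60.0) d [-0.4135 -0.3698  0.0811] w [-0.05 -0.    5.32]validation failed for argument at $[0]...
```

```bash
python3 -m creep --help | head -20; python3 -m creep '[{"wx":0,"wy":0,"wz":0,"dx":0.037,"dy":-0.039,"dz":0,"hand":100}]'; python3 p.py
```

```text
clock: 0.23
position: [0.2049, 0.5078, 0.2294]
tool_rot: [0.676, 3.068, -0.004]
contact_force: [0.1, 2.3, 0.8]
width: 0.0852
t 0.23 p [0.2049 0.5078 0.2294] yang 65.13 tilt [-0.0002 -0.0024] F [0.11 2.31 0.85] w 0.0852invalid input: not JSON, or not a number
```

```bash
python3 -m creep '[{"wx":0,"wy":0,"wz":0,"dx":-0.017,"dy":-0.038,"dz":0,"hand":100},{"wx":0,"wy":0,"wz":0,"dx":-0.033,"dy":-0.076,"dz":0,"hand":100},{"wx":0,"wy":0,"wz":0,"dx":-0.05,"dy":-0.114,"dz":0,"hand":100},{"wx":0,"wy":0,"wz":0,"dx":-0.066,"dy":-0.152,"dz":0,"hand":100},{"wx":0,"wy":0,"wz":0,"dx":-0.083,"dy":-0.19,"dz":0,"hand":100},{"wx":0,"wy":0,"wz":0,"dx":-0.12,"dy":-0.205,"dz":0,"hand":100},{"wx":0,"wy":0,"wz":0,"dx":-0.155,"dy":-0.22,"dz":0,"hand":100},{"wx":0,"wy":0,"wz":0,"dx":-0.19,"dy":-0.235,"dz":0,"hand":100},{"wx":0,"wy":0,"wz":0,"dx":-0.225,"dy":-0.25,"dz":0,"hand":100},{"wx":0,"wy":0,"wz":0,"dx":-0.26,"dy":-0.265,"dz":0,"hand":100},{"wx":0,"wy":0,"wz":0,"dx":-0.295,"dy":-0.28,"dz":0,"hand":100},{"wx":0,"wy":0,"wz":0,"dx":-0.33,"dy":-0.295,"dz":0,"hand":100}]'; python3 p.py .4613,.0136,.15,60
```

```text
clock: 1.23
position: [0.3811, 0.0995, 0.2304]
tool_rot: [0.677, 3.067, -0.003]
contact_force: [0.3, 1.9, 0.5]
width: 0.0852
t 1.23 p [0.3811 0.0995 0.2304] yang 65.11 tilt [ 0.0004 -0.0022] F [0.27 1.92 0.52] w 0.0852
to (0.4613, 0.0136, 0.15, 60.0) d [-0.1088 -0.044   0.0806] w [-0.1   0.08  5.11]
```

```bash
python3 -m creep '[{"wx":0,"wy":0,"wz":2,"dx":-0.03,"dy":-0.012,"dz":0.02,"hand":100},{"wx":0,"wy":0,"wz":4,"dx":-0.06,"dy":-0.025,"dz":0.04,"hand":100},{"wx":0,"wy":0,"wz":5.1,"dx":-0.09,"dy":-0.037,"dz":0.06,"hand":100},{"wx":0,"wy":0,"wz":5.1,"dx":-0.109,"dy":-0.044,"dz":0.08,"hand":100},{"wx":0,"wy":0,"wz":5.1,"dx":-0.109,"dy":-0.044,"dz":0.08,"hand":100},{"wx":0,"wy":0,"wz":5.1,"dx":-0.109,"dy":-0.044,"dz":0.08,"hand":100}]'; python3 p.py .4613,.0136,.022,60
cat > snap.py <<'E'
import sys,cv2
from station import robot
for n in sys.argv[2:]: cv2.imwrite(f"pics/{n}{sys.argv[1]}.png",robot.snapshot(n)[:,:,::-1])
E
python3 snap.py 1 wrist scene
```

```text
clock: 1.73
position: [0.4612, 0.0129, 0.1495]
tool_rot: [-0.815, -3.032, 0.004]
contact_force: [0.2, -0.3, 0.0]
width: 0.0854
t 1.73 p [0.4612 0.0129 0.1495] yang 59.92 tilt [-0.0025 -0.0018] F [ 0.17 -0.29  0.02] w 0.0854
to (0.4613, 0.0136, 0.022, 60.0) d [1.000e-04 1.000e-03 1.275e-01] w [-0.16 -0.07 -0.08]
```

View pics/wrist1.png

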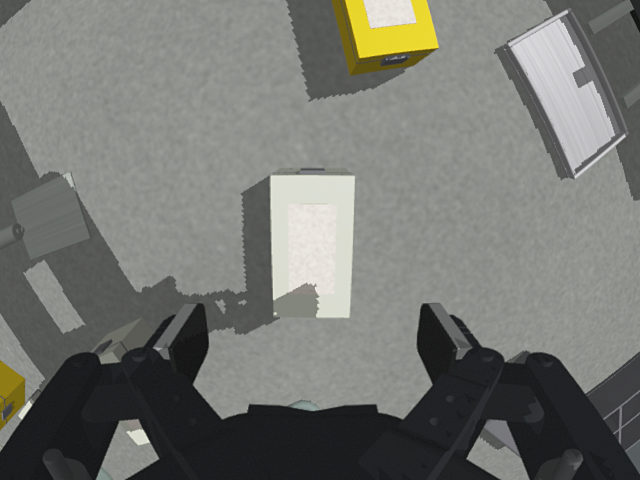

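View pics/scene1.png

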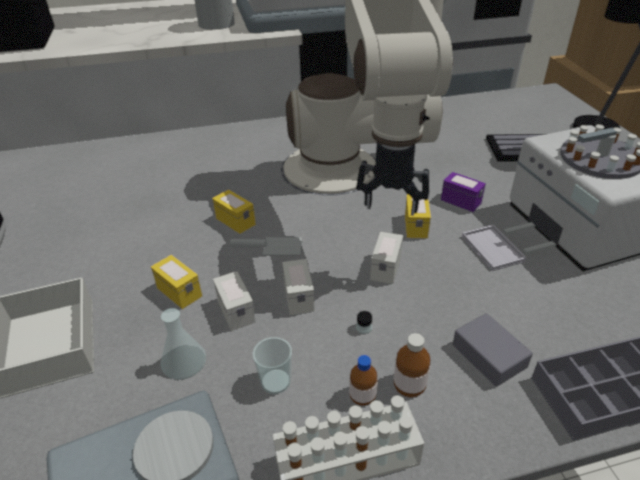

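```bash
cat > w.py <<'E'
from h import *
from scipy.spatial.transform import Rotation as R
c=robot.camera_info("wrist");HE=np.array(c["hand_eye"])
def wray(pix,pos,rot,z):
    u=np.array(pix,float)-[c["cx"],c["cy"]];r=np.hypot(*u);th=r/c["fx"]
    d=np.r_[np.sin(th)*u/r,np.cos(th)];M=R.from_rotvec(rot).as_matrix()
    o=M@HE[:3,3]+pos;d=M@HE[:3,:3]@d
    return (o+d*(z-o[2])/d[2])[:2]
def rect(pts,z,pos=None,rot=None):
    s=robot.sense();pos=s["position"] if pos is None else pos;rot=s["tool_rot"] if rot is None else rot
    P=np.array([wray(p,pos,rot,z) for p in pts]);m=P.mean(0)
    e=[(np.linalg.norm(P[(i+1)%4]-P[i])) for i in range(4)]
    # axis: long direction
    i=0 if e[0]+e[2]>e[1]+e[3] else 1
    v=(P[(i+1)%4]-P[i])-(P[(i+3)%4]-P[(i+2)%4])
    print("centre",np.round(m,4),"edges",np.round(e,4),"yaw",round(np.degrees(np.arctan2(v[1],v[0])),2));return P
E
python3 - <<'E'
from w import *
rect([(271,176),(355,176),(350,318),(273,318)],.064)
rect([(510,41),(567,11),(625,135),(575,178)],.014)
E
```

```text
centre [0.4614 0.0147] edges [0.0522 0.0975 0.0536 0.0976] yaw -30.58
centre [0.464  0.2823] edges [0.0794 0.1312 0.0829 0.1342] yaw 4.78
```

```bash
python3 -m creep '[{"wx":0,"wy":0,"wz":0,"dx":0,"dy":0.001,"dz":0.03,"hand":100},{"wx":0,"wy":0,"wz":0,"dx":0,"dy":0.001,"dz":0.06,"hand":100},{"wx":0,"wy":0,"wz":0,"dx":0,"dy":0.001,"dz":0.09,"hand":100},{"wx":0,"wy":0,"wz":0,"dx":0,"dy":0.001,"dz":0.115,"hand":100},{"wx":0,"wy":0,"wz":0,"dx":0,"dy":0.001,"dz":0.125,"hand":100},{"wx":0,"wy":0,"wz":0,"dx":0,"dy":0.001,"dz":0.127,"hand":100},{"wx":0,"wy":0,"wz":0,"dx":0,"dy":0.001,"dz":0.127,"hand":100}]'; python3 -m creep '[{"wx":0,"wy":0,"wz":0,"dx":0,"dy":0,"dz":0,"hand":70},{"wx":0,"wy":0,"wz":0,"dx":0,"dy":0,"dz":0,"hand":60},{"wx":0,"wy":0,"wz":0,"dx":0,"dy":0,"dz":0,"hand":50},{"wx":0,"wy":0,"wz":0,"dx":0,"dy":0,"dz":0,"hand":40},{"wx":0,"wy":0,"wz":0,"dx":0,"dy":0,"dz":0,"hand":40},{"wx":0,"wy":0,"wz":0,"dx":0,"dy":0,"dz":0,"hand":40},{"wx":0,"wy":0,"wz":0,"dx":0,"dy":0,"dz":0,"hand":40},{"wx":0,"wy":0,"wz":0,"dx":0,"dy":0,"dz":0,"hand":40}]' 60;python3 p.py
```

```text
clock: 2.42
position: [0.4622, 0.0149, 0.0252]
tool_rot: [0.811, 3.033, -0.003]
contact_force: [0.6, 0.1, 0.3]
width: 0.0853
clock: 3.08
position: [0.463, 0.0148, 0.0267]
tool_rot: [0.81, 3.031, -0.002]
contact_force: [-4.2, 0.4, 13.7]
width: 0.0516
t 3.08 p [0.463  0.0148 0.0267] yang 60.07 tilt [ 0.0036 -0.0025] F [-4.21  0.36 13.68] w 0.0516
```

```bash
python3 -m creep '[{"wx":0,"wy":0,"wz":0,"dx":0,"dy":0,"dz":-0.005,"hand":40},{"wx":0,"wy":0,"wz":0,"dx":0,"dy":0,"dz":-0.015,"hand":40},{"wx":0,"wy":0,"wz":0,"dx":0,"dy":0,"dz":-0.03,"hand":40},{"wx":0,"wy":0,"wz":0,"dx":0,"dy":0,"dz":-0.045,"hand":40},{"wx":0,"wy":0,"wz":0,"dx":0,"dy":0,"dz":-0.055,"hand":40},{"wx":0,"wy":0,"wz":0,"dx":0,"dy":0,"dz":-0.06,"hand":40},{"wx":0,"wy":0,"wz":0,"dx":0,"dy":0,"dz":-0.06,"hand":40},{"wx":0,"wy":0,"wz":0,"dx":0,"dy":0,"dz":-0.06,"hand":40},{"wx":0,"wy":0,"wz":0,"dx":0,"dy":0,"dz":-0.06,"hand":40}]'; python3 p.py; python3 -m creep '[{"wx":0,"wy":0,"wz":0,"dx":0,"dy":0,"dz":0,"hand":40},{"wx":0,"wy":0,"wz":0,"dx":0,"dy":0,"dz":0,"hand":40}]';python3 snap.py 2 scene side; python3 p.py
```

```text
clock: 3.83
position: [0.4624, 0.015, 0.0861]
tool_rot: [0.811, 3.032, -0.003]
contact_force: [0.2, 0.2, -1.7]
width: 0.0512
t 3.83 p [0.4624 0.015  0.0861] yang 60.06 tilt [ 0.0026 -0.0024] F [ 0.19  0.16 -1.73] w 0.0512
clock: 4.0
position: [0.4621, 0.015, 0.0854]
tool_rot: [0.811, 3.033, -0.003]
contact_force: [-0.7, 0.0, -1.1]
width: 0.0513
t 4.1 p [0.4623 0.015  0.0857] yang 60.06 tilt [ 0.0019 -0.0022] F [ 0.02 -0.03 -2.27] w 0.0513
```

View pics/side2.png

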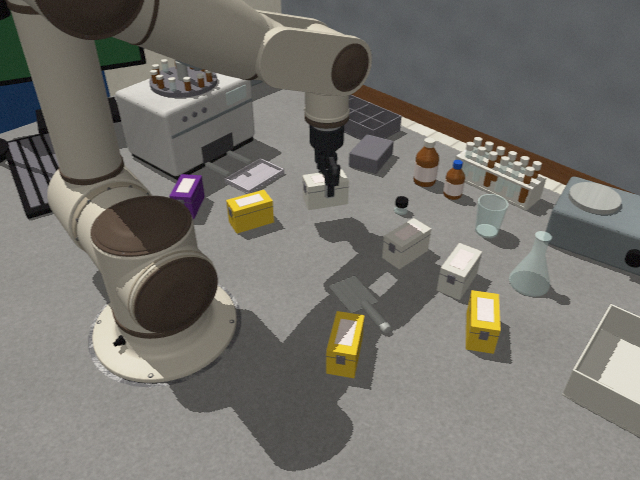

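The side view shows case 3 held clear and level at (325,187). The force is about 1–2 N, so this one is nearly empty, and I'll put it back.

```bash
python3 -m creep '[{"wx":0,"wy":0,"wz":0,"dx":0,"dy":0,"dz":0.015,"hand":40},{"wx":0,"wy":0,"wz":0,"dx":0,"dy":0,"dz":0.03,"hand":40},{"wx":0,"wy":0,"wz":0,"dx":0,"dy":0,"dz":0.042,"hand":40},{"wx":0,"wy":0,"wz":0,"dx":0,"dy":0,"dz":0.050,"hand":40},{"wx":0,"wy":0,"wz":0,"dx":0,"dy":0,"dz":0.054,"hand":40},{"wx":0,"wy":0,"wz":0,"dx":0,"dy":0,"dz":0.056,"hand":40},{"wx":0,"wy":0,"wz":0,"dx":0,"dy":0,"dz":0.057,"hand":40},{"wx":0,"wy":0,"wz":0,"dx":0,"dy":0,"dz":0.058,"hand":40}]'; python3 -m creep '[{"wx":0,"wy":0,"wz":0,"dx":0,"dy":0,"dz":0.0005,"hand":40},{"wx":0,"wy":0,"wz":0,"dx":0,"dy":0,"dz":0.001,"hand":40},{"wx":0,"wy":0,"wz":0,"dx":0,"dy":0,"dz":0.0015,"hand":40}]'; python3 p.py
```

```text
clock: 4.77
position: [0.4627, 0.0148, 0.0281]
tool_rot: [0.811, 3.032, -0.002]
contact_force: [0.6, -0.3, -1.2]
width: 0.0511
clock: 5.02
position: [0.4629, 0.0148, 0.0269]
tool_rot: [0.81, 3.031, -0.002]
contact_force: [-0.1, 0.7, -2.5]
width: 0.0513
t 5.02 p [0.4629 0.0148 0.0269] yang 60.07 tilt [ 0.0033 -0.0024] F [-0.07  0.66 -2.47] w 0.0513
```

```bash
python3 -m creep '[{"wx":0,"wy":0,"wz":0,"dx":0,"dy":0,"dz":0.0007,"hand":40},{"wx":0,"wy":0,"wz":0,"dx":0,"dy":0,"dz":0.0012,"hand":40},{"wx":0,"wy":0,"wz":0,"dx":0,"dy":0,"dz":0.0018,"hand":40}]'; python3 -m creep '[{"wx":0,"wy":0,"wz":0,"dx":0,"dy":0,"dz":0.0007,"hand":40},{"wx":0,"wy":0,"wz":0,"dx":0,"dy":0,"dz":0.0012,"hand":40}]'; python3 p.py
```

```text
clock: 5.27
position: [0.463, 0.0148, 0.0267]
tool_rot: [0.81, 3.031, -0.003]
contact_force: [-21.4, 2.4, 46.4]
width: 0.0513
clock: 5.43
position: [0.4633, 0.0148, 0.0267]
tool_rot: [0.81, 3.03, -0.002]
contact_force: [-12.5, 1.8, 32.9]
width: 0.0512
t 5.43 p [0.4633 0.0148 0.0267] yang 60.09 tilt [ 0.0044 -0.0028] F [-12.46   1.81  32.88] w 0.0512
```

```bash
python3 -m creep '[{"wx":0,"wy":0,"wz":0,"dx":0,"dy":0,"dz":0,"hand":62},{"wx":0,"wy":0,"wz":0,"dx":0,"dy":0,"dz":0,"hand":75},{"wx":0,"wy":0,"wz":0,"dx":0,"dy":0,"dz":0,"hand":100},{"wx":0,"wy":0,"wz":0,"dx":0,"dy":0,"dz":0,"hand":100},{"wx":0,"wy":0,"wz":0,"dx":0,"dy":0,"dz":0,"hand":100},{"wx":0,"wy":0,"wz":0,"dx":0,"dy":0,"dz":0,"hand":100}]';python3 -m creep '[{"wx":0,"wy":0,"wz":0,"dx":0,"dy":0,"dz":-0.02,"hand":100},{"wx":0,"wy":0,"wz":0,"dx":0,"dy":0,"dz":-0.05,"hand":100},{"wx":0,"wy":0,"wz":0,"dx":0,"dy":0,"dz":-0.08,"hand":100},{"wx":0,"wy":0,"wz":0,"dx":0,"dy":0,"dz":-0.11,"hand":100},{"wx":0,"wy":0,"wz":0,"dx":0,"dy":0,"dz":-0.13,"hand":100},{"wx":0,"wy":0,"wz":0,"dx":0,"dy":0,"dz":-0.13,"hand":100}]'; python3 p.py .5004,-.1983,.15,86.2; python3 snap.py 3 side wrist
```

```text
clock: 5.93
position: [0.4633, 0.0148, 0.0266]
tool_rot: [0.81, 3.031, -0.003]
contact_force: [0.7, -0.3, -0.3]
width: 0.0857
clock: 6.43
position: [0.4643, 0.015, 0.1608]
tool_rot: [0.808, 3.025, -0.001]
contact_force: [0.8, 0.5, -0.0]
width: 0.0855
t 6.43 p [0.4643 0.015  0.1608] yang 60.09 tilt [ 0.0102 -0.0036] F [ 0.79  0.53 -0.05] w 0.0855
to (0.5004, -0.1983, 0.15, 86.2) d [-0.1375 -0.1669  0.0119] w [ -0.03   0.62 -26.11]
```

View pics/wrist3.png

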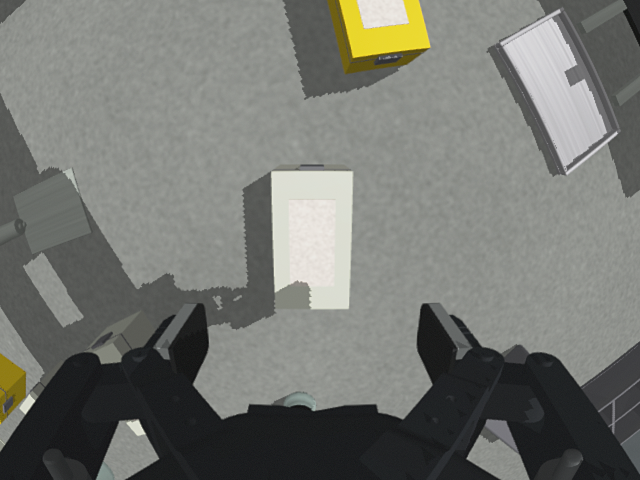

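View pics/side3.png

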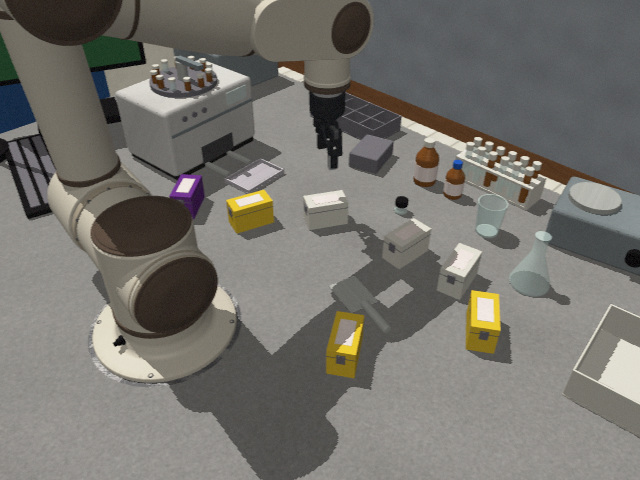

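Case 3 stands upright in its old spot: side px (326,210) as before, and wrist view corners (272,170)–(350,308). Next is case 2.

```bash
python3 - <<'E'
from w import *
rect([(272,171),(353,171),(349,309),(274,308)],.064)
rect([(503,40),(560,11),(618,130),(566,174)],.014)
E
python3 -m creep '[{"wx":0,"wy":0,"wz":-5,"dx":-0.02,"dy":-0.024,"dz":0,"hand":100},{"wx":0,"wy":0,"wz":-10,"dx":-0.045,"dy":-0.053,"dz":0,"hand":100},{"wx":0,"wy":0.1,"wz":-15,"dx":-0.07,"dy":-0.084,"dz":0.002,"hand":100},{"wx":0,"wy":0.2,"wz":-20,"dx":-0.095,"dy":-0.114,"dz":0.004,"hand":100},{"wx":0,"wy":0.4,"wz":-24,"dx":-0.12,"dy":-0.145,"dz":0.008,"hand":100},{"wx":0,"wy":0.6,"wz":-26.1,"dx":-0.1375,"dy":-0.167,"dz":0.012,"hand":100},{"wx":0,"wy":0.6,"wz":-26.1,"dx":-0.1375,"dy":-0.167,"dz":0.012,"hand":100},{"wx":0,"wy":0.6,"wz":-26.1,"dx":-0.1375,"dy":-0.167,"dz":0.012,"hand":100}]';python3 p.py .5004,-.1983,.027,86.2; python3 snap.py 4 wrist
```

```text
centre [0.4602 0.0174] edges [0.0514 0.0961 0.0529 0.0953] yaw -30.34
centre [0.4617 0.2798] edges [0.0781 0.1276 0.0851 0.1317] yaw 4.77
clock: 7.2
position: [0.4981, -0.1992, 0.1436]
tool_rot: [-0.108, -3.132, -0.002]
contact_force: [-0.6, 1.1, 0.4]
width: 0.0855
t 7.2 p [ 0.4981 -0.1992  0.1436] yang 86.04 tilt [-0.0074  0.0018] F [-0.55  1.06  0.38] w 0.0855
to (0.5004, -0.1983, 0.027, 86.2) d [-0.0031  0.0009  0.1166] w [ 0.07 -0.43 -0.16]
```

View pics/wrist4.png

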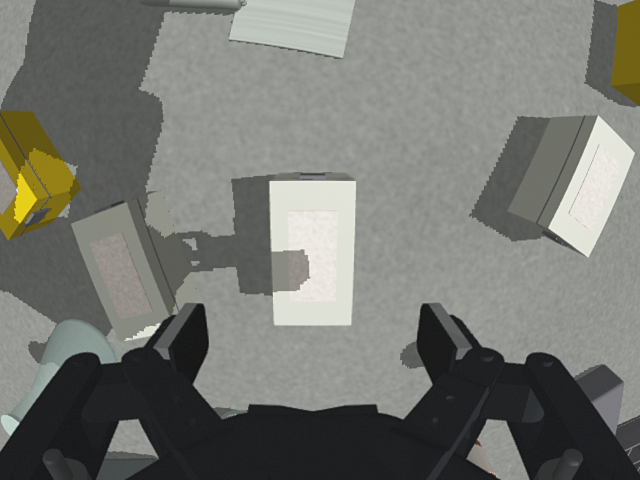

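```bash
python3 - <<'E'
from w import *
rect([(270,181),(356,181),(351,325),(274,325)],.064)
E
python3 -m creep '[{"wx":0,"wy":-0.1,"wz":0,"dx":-0.001,"dy":0,"dz":0.03,"hand":100},{"wx":0,"wy":-0.2,"wz":0,"dx":-0.002,"dy":0,"dz":0.06,"hand":100},{"wx":0,"wy":-0.3,"wz":0,"dx":-0.003,"dy":0,"dz":0.09,"hand":100},{"wx":0,"wy":-0.4,"wz":0,"dx":-0.003,"dy":0,"dz":0.11,"hand":100},{"wx":0,"wy":-0.4,"wz":0,"dx":-0.003,"dy":0,"dz":0.117,"hand":100},{"wx":0,"wy":-0.4,"wz":0,"dx":-0.003,"dy":0,"dz":0.117,"hand":100},{"wx":0,"wy":-0.4,"wz":0,"dx":-0.003,"dy":0,"dz":0.117,"hand":100}]'; python3 -m creep '[{"wx":0,"wy":0,"wz":0,"dx":0,"dy":0,"dz":0,"hand":70},{"wx":0,"wy":0,"wz":0,"dx":0,"dy":0,"dz":0,"hand":60},{"wx":0,"wy":0,"wz":0,"dx":0,"dy":0,"dz":0,"hand":50},{"wx":0,"wy":0,"wz":0,"dx":0,"dy":0,"dz":0,"hand":40},{"wx":0,"wy":0,"wz":0,"dx":0,"dy":0,"dz":0,"hand":40},{"wx":0,"wy":0,"wz":0,"dx":0,"dy":0,"dz":0,"hand":40},{"wx":0,"wy":0,"wz":0,"dx":0,"dy":0,"dz":0,"hand":40},{"wx":0,"wy":0,"wz":0,"dx":0,"dy":0,"dz":0,"hand":40}]' 60;python3 p.py
```

```text
centre [ 0.4998 -0.1969] edges [0.052  0.0967 0.0523 0.0966] yaw -4.09
clock: 7.83
position: [0.5008, -0.1977, 0.028]
tool_rot: [0.106, 3.139, 0.001]
contact_force: [0.7, -0.2, -0.2]
width: 0.0856
clock: 8.5
position: [0.5015, -0.1982, 0.0295]
tool_rot: [0.106, 3.137, -0.0]
contact_force: [-2.8, -0.1, 11.0]
width: 0.0515
t 8.5 p [ 0.5015 -0.1982  0.0295] yang 86.13 tilt [ 0.0026 -0.0003] F [-2.8  -0.14 10.98] w 0.0515
```

Now lift it (contact TCP height 0.0295).

```bash
python3 -m creep '[{"wx":0,"wy":0,"wz":0,"dx":0,"dy":0,"dz":-0.005,"hand":40},{"wx":0,"wy":0,"wz":0,"dx":0,"dy":0,"dz":-0.015,"hand":40},{"wx":0,"wy":0,"wz":0,"dx":0,"dy":0,"dz":-0.03,"hand":40},{"wx":0,"wy":0,"wz":0,"dx":0,"dy":0,"dz":-0.045,"hand":40},{"wx":0,"wy":0,"wz":0,"dx":0,"dy":0,"dz":-0.055,"hand":40},{"wx":0,"wy":0,"wz":0,"dx":0,"dy":0,"dz":-0.06,"hand":40},{"wx":0,"wy":0,"wz":0,"dx":0,"dy":0,"dz":-0.06,"hand":40},{"wx":0,"wy":0,"wz":0,"dx":0,"dy":0,"dz":-0.06,"hand":40},{"wx":0,"wy":0,"wz":0,"dx":0,"dy":0,"dz":-0.06,"hand":40}]'; python3 p.py; python3 -m creep '[{"wx":0,"wy":0,"wz":0,"dx":0,"dy":0,"dz":0,"hand":40},{"wx":0,"wy":0,"wz":0,"dx":0,"dy":0,"dz":0,"hand":40}]';python3 snap.py 5 scene side; python3 p.py
```

```text
clock: 9.25
position: [0.5009, -0.1979, 0.0887]
tool_rot: [0.106, 3.138, 0.001]
contact_force: [-0.3, -1.2, -4.7]
width: 0.0513
t 9.25 p [ 0.5009 -0.1979  0.0887] yang 86.12 tilt [0.0015 0.0003] F [-0.31 -1.24 -4.67] w 0.0513
clock: 9.42
position: [0.5006, -0.1977, 0.0879]
tool_rot: [0.106, 3.139, 0.001]
contact_force: [-0.3, -0.7, -5.8]
width: 0.0513
t 9.52 p [ 0.5008 -0.1978  0.0882] yang 86.12 tilt [0.0008 0.0007] F [-0.21 -0.02 -5.86] w 0.0509
```

View pics/side5.png

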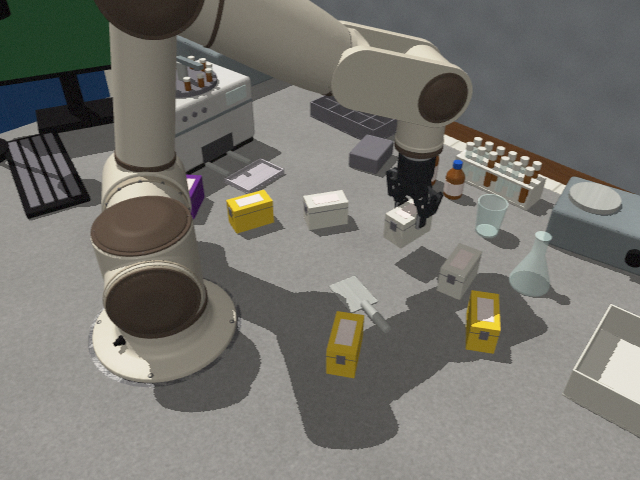

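The force is -5.8 N, about 0.59 kg, so case 2 (side px (408,224), held level) is the full one. I'll carry it high to the tray.

```bash
python3 p.py .464,.20,.16,95.2; python3 -m creep '[{"wx":0,"wy":0,"wz":0,"dx":0,"dy":0,"dz":-0.015,"hand":40},{"wx":0,"wy":0,"wz":0,"dx":0,"dy":0,"dz":-0.035,"hand":40},{"wx":0,"wy":0,"wz":0,"dx":0,"dy":0,"dz":-0.055,"hand":40},{"wx":0,"wy":0,"wz":0,"dx":0,"dy":0.01,"dz":-0.07,"hand":40},{"wx":0,"wy":0,"wz":0,"dx":0,"dy":0.03,"dz":-0.075,"hand":40},{"wx":0,"wy":0,"wz":-1,"dx":0.005,"dy":0.06,"dz":-0.075,"hand":40},{"wx":0,"wy":0,"wz":-2,"dx":0.01,"dy":0.09,"dz":-0.075,"hand":40},{"wx":0,"wy":0,"wz":-3,"dx":0.015,"dy":0.12,"dz":-0.075,"hand":40},{"wx":0,"wy":0,"wz":-4,"dx":0.02,"dy":0.15,"dz":-0.075,"hand":40},{"wx":0,"wy":0,"wz":-5,"dx":0.025,"dy":0.18,"dz":-0.075,"hand":40},{"wx":0,"wy":0,"wz":-6,"dx":0.03,"dy":0.21,"dz":-0.075,"hand":40},{"wx":0,"wy":0,"wz":-7,"dx":0.035,"dy":0.24,"dz":-0.075,"hand":40}]' 80; python3 p.py .464,.20,.165,95.2
```

```text
t 9.52 p [ 0.5008 -0.1978  0.0882] yang 86.12 tilt [0.0008 0.0007] F [-0.21 -0.02 -5.86] w 0.0509
to (0.464, 0.2, 0.16, 95.2) d [ 0.0635  0.3945 -0.0715] w [ 0.04  0.05 -9.08]
clock: 10.52
position: [0.4815, 0.0453, 0.1633]
tool_rot: [-0.087, 3.139, 0.001]
contact_force: [-0.1, -0.1, -5.8]
width: 0.0507
t 10.52 p [0.4815 0.0453 0.1633] yang 93.16 tilt [0.0009 0.0007] F [-0.14 -0.07 -5.75] w 0.0507
to (0.464, 0.2, 0.165, 95.2) d [ 0.009   0.1554 -0.0016] w [ 0.04  0.06 -2.04]
```

```bash
python3 -m creep '[{"wx":0,"wy":0,"wz":-0.5,"dx":0.002,"dy":0.03,"dz":0,"hand":40},{"wx":0,"wy":0,"wz":-1,"dx":0.005,"dy":0.06,"dz":0,"hand":40},{"wx":0,"wy":0,"wz":-1.5,"dx":0.007,"dy":0.09,"dz":0,"hand":40},{"wx":0,"wy":0,"wz":-2,"dx":0.009,"dy":0.12,"dz":0,"hand":40},{"wx":0,"wy":0,"wz":-2,"dx":0.009,"dy":0.14,"dz":0,"hand":40},{"wx":0,"wy":0,"wz":-2,"dx":0.009,"dy":0.15,"dz":0,"hand":40},{"wx":0,"wy":0,"wz":-2,"dx":0.009,"dy":0.155,"dz":0,"hand":40},{"wx":0,"wy":0,"wz":-2,"dx":0.009,"dy":0.155,"dz":0,"hand":40},{"wx":0,"wy":0,"wz":-2,"dx":0.009,"dy":0.155,"dz":0,"hand":40}]'; python3 p.py; python3 snap.py 6 wrist
```

```text
clock: 11.27
position: [0.4641, 0.1989, 0.1633]
tool_rot: [-0.141, 3.138, 0.0]
contact_force: [0.6, -1.0, -5.9]
width: 0.0506
t 11.27 p [0.4641 0.1989 0.1633] yang 95.15 tilt [0.0007 0.0003] F [ 0.58 -1.04 -5.95] w 0.0506
```

View pics/wrist6.png

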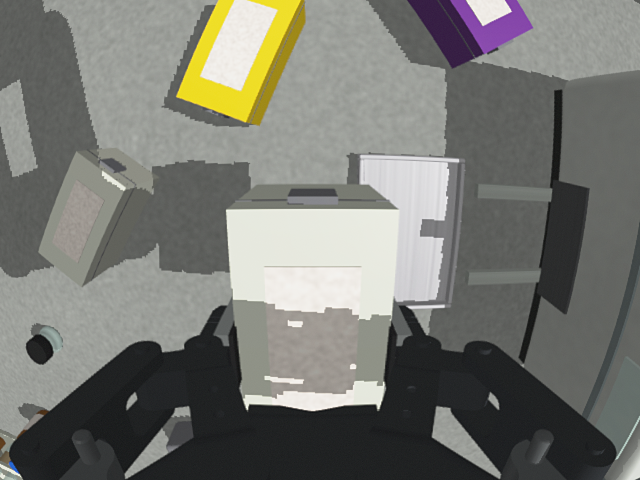

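Run:
```python
import cv2
a=cv2.imread("pics/wrist6.png")[140:320,330:480]
cv2.imwrite("pics/c6.png",cv2.resize(a,None,fx=3.3,fy=3.3,interpolation=cv2.INTER_CUBIC))
```

```text
(no output)
```

View pics/c6.png

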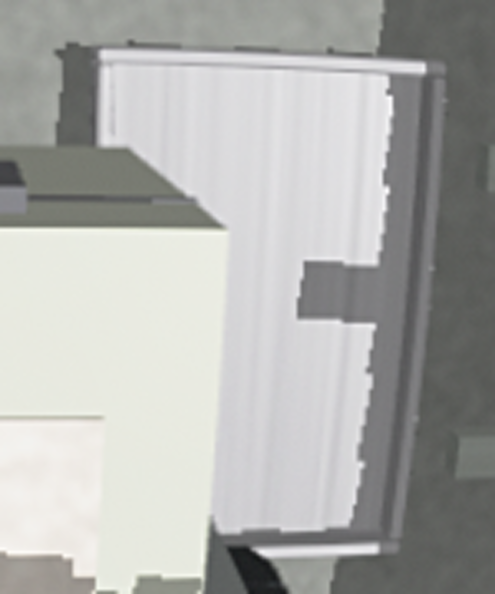

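Run:
```python
from w import *
s=robot.sense();p,r=s["position"],s["tool_rot"]
P=[wray(q,p,r,.014) for q in((359.7,154.5),(464.8,159.1),(450.6,307))]
print(np.round(P,4),np.linalg.norm(P[0]-P[1]),np.linalg.norm(P[1]-P[2]),"centre",(P[0]+P[2])/2, "yaw",np.degrees(np.arctan2(*(P[2]-P[1])[::-1])))
Q=[wray(q,p,r,p[2]-.0295+.064) for q in((227,208.5),(398,208.5))];m=(Q[0]+Q[1])/2;v=Q[1]-Q[0]
n=np.array([v[1],-v[0]])/np.linalg.norm(v)
print(np.round(Q,4),np.linalg.norm(v),"case c",m+n*.048,m-n*.048,"width ang",np.degrees(np.arctan2(v[1],v[0])),p)
M=R.from_rotvec(r).as_matrix();print((M.T@np.r_[m+n*.048-p[:2],0]).round(4))
```

```text
[[0.4013 0.2315]
 [0.3933 0.32  ]
 [0.5256 0.3323]] 0.08883946008979125 0.13288298960183648 centre [0.46344148 0.28190214] yaw 5.32182036648476
[[0.4162 0.1696]
 [0.4116 0.221 ]] 0.051654094935867076 case c [0.46168312 0.19955536] [0.36606406 0.19101161] width ang 95.10592616618406 [0.46419141 0.19870622 0.16334207]
[ 0.0024  0.0011 -0.    ]
```

```bash
python3 p.py .4655,.280,.05,95.3; python3 -m creep '[{"wx":0,"wy":0,"wz":0,"dx":0,"dy":0.02,"dz":0.01,"hand":40},{"wx":0,"wy":0,"wz":0,"dx":0.001,"dy":0.045,"dz":0.025,"hand":40},{"wx":0,"wy":0,"wz":0,"dx":0.002,"dy":0.065,"dz":0.045,"hand":40},{"wx":0,"wy":0,"wz":0,"dx":0.004,"dy":0.078,"dz":0.065,"hand":40},{"wx":0,"wy":0,"wz":0,"dx":0.006,"dy":0.081,"dz":0.085,"hand":40},{"wx":0,"wy":0,"wz":0,"dx":0.006,"dy":0.081,"dz":0.1,"hand":40},{"wx":0,"wy":0,"wz":0,"dx":0.006,"dy":0.081,"dz":0.11,"hand":40},{"wx":0,"wy":0,"wz":0,"dx":0.006,"dy":0.081,"dz":0.113,"hand":40},{"wx":0,"wy":0,"wz":0,"dx":0.006,"dy":0.081,"dz":0.113,"hand":40},{"wx":0,"wy":0,"wz":0,"dx":0.006,"dy":0.081,"dz":0.113,"hand":40}]'; python3 p.py .4655,.280,.04,95.3; python3 snap.py 7 scene side wrist
python3 - <<'E'
import cv2,numpy as np
a=cv2.imread("pics/scene7.png")[200:290,440:550];b=cv2.imread("pics/side7.png")[130:220,200:310]
cv2.imwrite("pics/c7.png",np.hstack([cv2.resize(q,(398,326),interpolation=cv2.INTER_CUBIC) for q in(a,b)]))
E
```

```text
t 11.32 p [0.4642 0.1987 0.1633] yang 95.12 tilt [0.0008 0.0003] F [-0.37  0.04 -5.65] w 0.0507
to (0.4655, 0.28, 0.05, 95.3) d [-0.0085  0.0808  0.1134] w [ 0.01  0.05 -0.18]
clock: 12.15
position: [0.4518, 0.2785, 0.0512]
tool_rot: [-0.139, 3.137, 0.001]
contact_force: [-0.5, -0.3, -5.3]
width: 0.0508
t 12.15 p [0.4518 0.2785 0.0512] yang 95.07 tilt [0.0018 0.0007] F [-0.48 -0.26 -5.35] w 0.0508
to (0.4655, 0.28, 0.04, 95.3) d [-0.0138  0.0002  0.0112] w [ 0.03  0.1  -0.23]
```

View pics/c7.png

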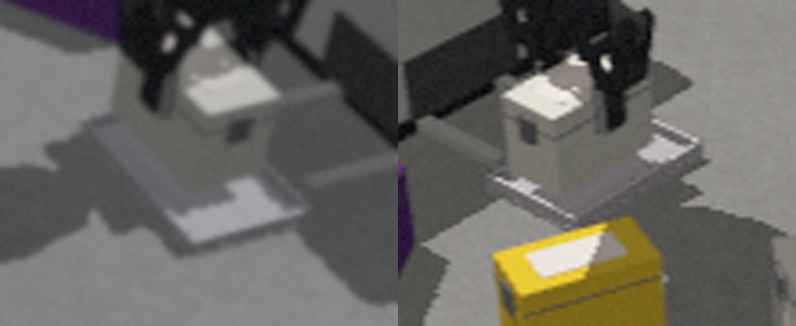

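View pics/wrist7.png

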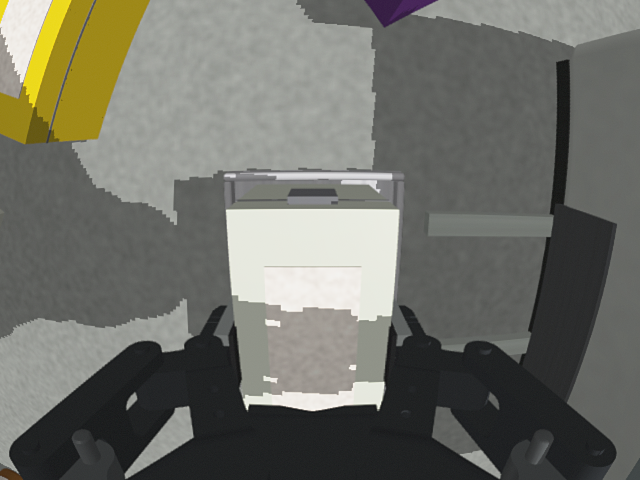

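I typed dx with the wrong sign, so the case sits about 14 mm too far toward -x; it is still hanging above the tray. In the wrist view the tray's -x edge corners are (225,172) and (404,173). I'll use them to refine the position.

Run:
```python
from w import *
s=robot.sense();p,r=s["position"],s["tool_rot"]
M=R.from_rotvec(r).as_matrix()
def cen(a,b,z,h):
    Q=[wray(q,p,r,z) for q in(a,b)];v=Q[1]-Q[0];m=(Q[0]+Q[1])/2;n=np.array([v[1],-v[0]])/np.linalg.norm(v)
    c=m+n*h;print("len",np.linalg.norm(v),"ang",np.degrees(np.arctan2(v[1],v[0])),"world",c,"tool",(M.T@np.r_[c-p[:2],0])[:2]);return c
cen((225,172),(404,173),.014,.067)
cen((227,208.5),(398,208.5),p[2]-.0295+.064,.048)
```

```text
len 0.08833579448470819 ang 94.81109419884436 world [0.46304212 0.28177283] tool [-0.01157663  0.00187645]
len 0.05161657153291621 ang 95.08530126318144 world [0.44910414 0.27970106] tool [0.00249039 0.00105347]
```

```bash
python3 -m creep '[{"wx":0,"wy":0,"wz":0,"dx":-0.005,"dy":0,"dz":0,"hand":40},{"wx":0,"wy":0,"wz":0,"dx":-0.011,"dy":0.0005,"dz":0,"hand":40},{"wx":0,"wy":0,"wz":0,"dx":-0.014,"dy":0.0007,"dz":0.003,"hand":40},{"wx":0,"wy":0,"wz":0,"dx":-0.014,"dy":0.0007,"dz":0.007,"hand":40},{"wx":0,"wy":0,"wz":0,"dx":-0.014,"dy":0.0007,"dz":0.011,"hand":40},{"wx":0,"wy":0,"wz":0,"dx":-0.014,"dy":0.0007,"dz":0.014,"hand":40},{"wx":0,"wy":0,"wz":0,"dx":-0.014,"dy":0.0007,"dz":0.0155,"hand":40},{"wx":0,"wy":0,"wz":0,"dx":-0.014,"dy":0.0007,"dz":0.016,"hand":40}]'; python3 p.py .4655,.280,.034,95.1; python3 -m creep '[{"wx":0,"wy":0,"wz":0,"dx":0,"dy":0,"dz":0.0004,"hand":40},{"wx":0,"wy":0,"wz":0,"dx":0,"dy":0,"dz":0.0008,"hand":40}]'
```

```text
clock: 12.97
position: [0.4652, 0.2807, 0.0349]
tool_rot: [-0.14, 3.137, 0.001]
contact_force: [0.2, 0.6, -5.4]
width: 0.0511
t 12.97 p [0.4652 0.2807 0.0349] yang 95.11 tilt [0.0015 0.0006] F [ 0.19  0.58 -5.44] w 0.0511
to (0.4655, 0.28, 0.034, 95.1) d [-0.0002 -0.0007  0.0009] w [0.02 0.09 0.01]
clock: 13.13
position: [0.4651, 0.2807, 0.034]
tool_rot: [-0.14, 3.137, 0.001]
contact_force: [-0.8, 0.2, -5.8]
width: 0.0506
```

```bash
python3 -m creep '[{"wx":0,"wy":0,"wz":0,"dx":0,"dy":0,"dz":0.0004,"hand":40},{"wx":0,"wy":0,"wz":0,"dx":0,"dy":0,"dz":0.0006,"hand":40}]'; python3 -m creep '[{"wx":0,"wy":0,"wz":0,"dx":0,"dy":0,"dz":0.0003,"hand":40},{"wx":0,"wy":0,"wz":0,"dx":0,"dy":0,"dz":0.0005,"hand":40}]'
```

```text
clock: 13.3
position: [0.4651, 0.2808, 0.0336]
tool_rot: [-0.14, 3.137, 0.001]
contact_force: [-2.0, 0.1, -1.2]
width: 0.051
clock: 13.47
position: [0.4652, 0.2808, 0.0336]
tool_rot: [-0.14, 3.137, 0.001]
contact_force: [-6.2, -1.7, 8.5]
width: 0.0509
```

It has touched down on the tray floor (8.5 N up at the expected z of 0.0336). I'll release it.

```bash
python3 -m creep '[{"wx":0,"wy":0,"wz":0,"dx":0,"dy":0,"dz":0,"hand":62},{"wx":0,"wy":0,"wz":0,"dx":0,"dy":0,"dz":0,"hand":75},{"wx":0,"wy":0,"wz":0,"dx":0,"dy":0,"dz":0,"hand":100},{"wx":0,"wy":0,"wz":0,"dx":0,"dy":0,"dz":0,"hand":100},{"wx":0,"wy":0,"wz":0,"dx":0,"dy":0,"dz":0,"hand":100},{"wx":0,"wy":0,"wz":0,"dx":0,"dy":0,"dz":0,"hand":100}]';python3 -m creep '[{"wx":0,"wy":0,"wz":0,"dx":0,"dy":0,"dz":-0.02,"hand":100},{"wx":0,"wy":0,"wz":0,"dx":0,"dy":0,"dz":-0.05,"hand":100},{"wx":0,"wy":0,"wz":0,"dx":0,"dy":0,"dz":-0.08,"hand":100},{"wx":0,"wy":0,"wz":0,"dx":0,"dy":0,"dz":-0.11,"hand":100},{"wx":0,"wy":0,"wz":0,"dx":0,"dy":0,"dz":-0.13,"hand":100},{"wx":0,"wy":0,"wz":0,"dx":0,"dy":0,"dz":-0.13,"hand":100},{"wx":0,"wy":0,"wz":0,"dx":0,"dy":0,"dz":-0.13,"hand":100}]'; python3 p.py; python3 snap.py 8 side wrist scene
```

```text
clock: 13.97
position: [0.4653, 0.2808, 0.0336]
tool_rot: [-0.14, 3.136, 0.001]
contact_force: [0.2, 0.7, 0.1]
width: 0.0855
clock: 14.55
position: [0.4654, 0.2809, 0.1645]
tool_rot: [-0.14, 3.135, 0.002]
contact_force: [0.8, -0.5, -0.8]
width: 0.0856
t 14.55 p [0.4654 0.2809 0.1645] yang 95.12 tilt [0.0038 0.0016] F [ 0.81 -0.48 -0.85] w 0.0856
```

View pics/wrist8.png

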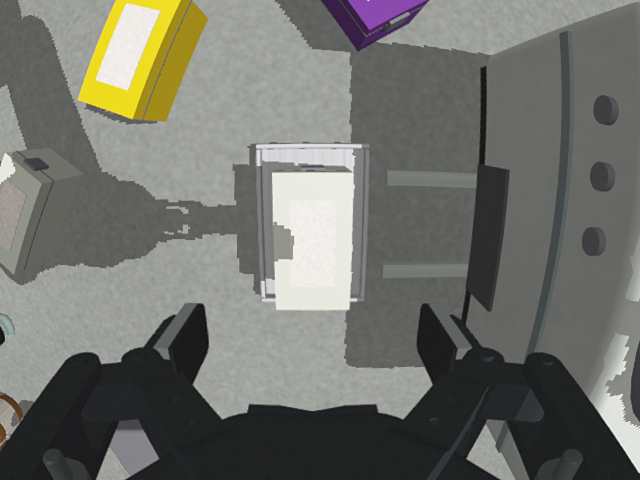

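View pics/side8.png

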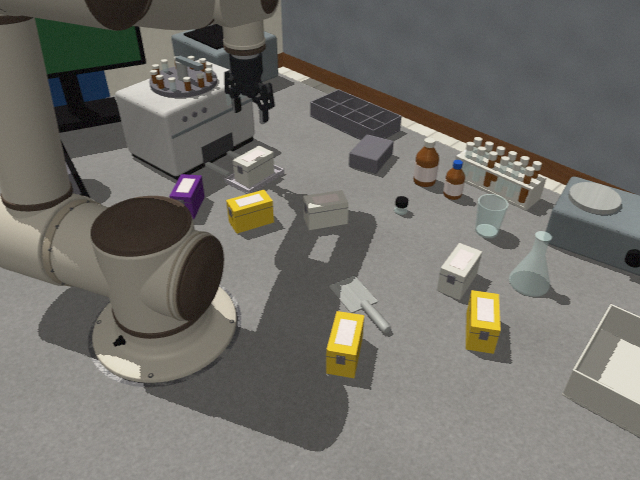

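View pics/scene8.png

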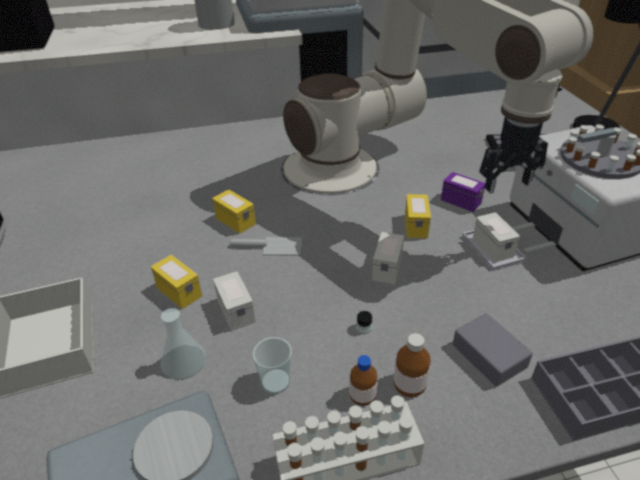

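The full case stands in the tray: wrist px (272,171)–(351,310), with the tray's outer edges at (250,145)–(369,300). The other two cases stand at their old places. I'll check the centring.

Run:
```python
from w import *
rect([(272,171.5),(354,171.5),(350.5,310),(275,310)],.068)
rect([(256,145),(369,145),(365,299.5),(263,299.5)],.014)
import cv2
a=cv2.imread("pics/wrist8.png")[130:330,230:390];cv2.imwrite("pics/c8.png",cv2.resize(a,None,fx=3,fy=3))
```

```text
centre [0.4622 0.2818] edges [0.0525 0.097  0.0537 0.097 ] yaw 5.03
centre [0.462  0.2822] edges [0.0882 0.1303 0.0882 0.1303] yaw 5.69
```

View pics/c8.png

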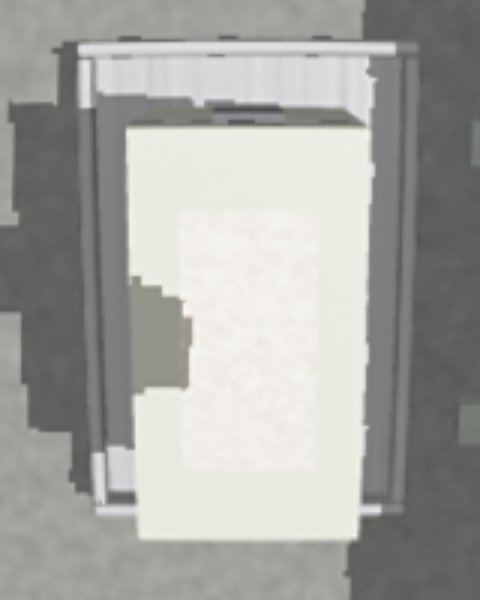

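The case is centred to within about 1 mm and aligned to within about 1°. The gripper is 130 mm clear, so I'm handing in.

```bash
python3 -c "
from station import robot
print(robot.finish_job())"
```

```text
the job is handed in; nothing more can be done
None
```

I handed the job in at about 15 s: the full case is standing in the autosampler tray, and the other two cases are standing where they started.

- **Finding the full case:** I lifted the case nearest the tray first. It read about 1–2 N, so it was nearly empty, and I put it back. The middle case read 5.8 N (about 0.59 kg), so it was the full one. I never touched the third case.
- **Last checks on the full case:** In the wrist camera it is upright and within about 1 mm of the tray's centre. It is turned less than 1° from the tray's length. It met the tray floor at the expected height, with 8.5 N measured just before I let go.
- **Last checks on the others:** The camera views show both upright in their old places. The one I put back is within about 3 mm of where it stood, which is close to the camera's own error.

Two things went less cleanly:
- **Setting the empty case back:** I pressed it onto the bench with up to 46 N at the wrist before releasing it. That is below the 120 N wrist limit. The 40 N limit is for the arm or the gripper's body, and only the fingers held the case.
- **Move over the tray:** I typed one shift with the wrong sign, which put the hanging case about 14 mm off centre. I corrected it before lowering the case.

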